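# Dispense one specimen base and push it into the ring

### The arm

A 7-joint arm with a two-finger parallel gripper is mounted at the origin on the work surface. World frame = base frame: x ahead of the robot, y to its left, z up, the work surface at z = 0. Lengths are in m, angles in rad, forces in N, time in s.
With the tool pointing down it reaches from about 0.4 to 0.85 m from the base axis. Payload 10.4 kg.
Tool frame: the origin (TCP) lies midway between the tips of the shut fingers; the grasp point (between the pads) lies 19 mm behind it; z points along the fingers, y is the line along which they close (so a half turn about z gives the same grasp; the last joint's range is limited). The gripper opens to 87 mm and grips with 3 to 60 N. Pads are 19 mm wide; open, the fingers measure 117 mm over their backs; the gripper's body (75 mm by 190 mm) begins 51 mm behind the grasp point.
Start: joints at [-1.258, 0.332, -0.065, 1.46, 0.022, 1.35, -0.088], TCP at [0.206, 0.59, 0.223] pointing down, gripper open.
Joint ranges: [-2.6, 2.6], [-0.5, 2.12], [-1.47, 1.34], [0.16, 2.42], [-1.27, 4.41], [0.06, 2.06], [-2.6, 2.6]. Speed limits (rad/s): [2.22, 2.22, 2.79, 2.79, 3.14, 3.14, 3.14].

### API

Orientations are given as a unit quaternion [x, y, z, w].
In Python, from bench import r gives the robot as it stands.
- The arm moves only by the tool carry_out, never from a script. Its argument "steps" is a list that holds one entry, the list of rows, each a list of 6 numbers: the shift along the tool's x, y, z in cm, then the turn, a rotation vector about the tool's x, y, z in rad. In form: [[[dx, dy, dz, wx, wy, wz], ...]]. A call has 1 to 20 rows; each row is the pose to reach, as a shift and turn from the pose commanded when the call began, along the tool's axes at that moment; what a row does not reach only later rows make up. A row lasts 1/12 s, in which the tool goes at most 41.7 mm and 7.16 degrees, less where a joint would pass 70% of its speed; a pose out of reach is approached as far as the arm can. A call with a gripper value outside its range is refused whole. "hand" is the closure, from -1 (fully open) to 1 (shut), set as the call begins (left out, the last holds). The fingers move at their own pace and stop on an object; "squeeze" is the grip in N (left out, the last holds). Time passes only in rows, so rows that repeat a pose let the fingers close. It gives the time, the measured TCP pose, the force, the opening and the grip force at its end, in the units of the state.
- r.read_state(): the state, without advancing time (a new reading comes with each control period).
- r.camera(name): name is "side" or "top"; returns the picture (384x512x3 uint8, red, green, blue); there is no depth.
- r.camera_params(name): a dict with "fx", "fy", "cx", "cy" (pixels), "view" (4x4, takes a point from world to camera coordinates). Camera axes: x right, y up, looking along -z (the intrinsics and any distortion apply to the point x, -y, -z); pixel columns grow to the right and rows downward; lengths in m; the calibration is good to about 2 mm. A picture is of the moment at which its call begins. camera_params takes no time and is no camera call.
- r.close_job(): hands the job in; it is judged then, once.
The state is a dict: "time": time; "joint_positions": joint angles; "joint_vel": joint speeds; "joint_torque": joint torques, N m; "ee_pos": TCP position; "eef_rot": TCP orientation; "ft_force": force on the tool from outside, world axes, zero at the start; "torque": the same for the moment, N m; "width": finger opening in m; "grip_force": force on a finger pad.
Only numpy, scipy, OpenCV 4.12 (cv2) and the standard library are available. Lean on these libraries where they do the work, as an engineer would, in place of code of your own. Each camera call takes 0.05 s, during which the arm holds its last target. There are 200 camera calls.

### The job

On the mineral collector's bench, press the red plunger of the blue dispenser once, all the way down, and let it come back up, so that a single orange display base slides out; then push that base along the bench with the fingertips until it lies flat and wholly inside the white ring on the black mat. Never pick the base up or tip it over, keep the other bases in the dispenser, and leave the rocks, the jar and the lamp where they are. Finish clear of everything.

Things in the scene. Friction and masses are not known exactly. Their poses are not given: they have to be found in the camera images.
- dispenser: blue dispenser screwed to the bench, 49 mm wide, 33 mm high (screw lugs 4 mm high stick out 12 mm each side). Origin on the bench under the centre of its open-topped magazine, which holds three stacked bases; own -x is the front: clear wall 23.5 mm ahead of the origin with a 12 mm high exit slot at bench level; +x runs back over the housing, 110 mm; y across, z up
- outlet (a point): point on the bench 75 mm straight ahead (-x of the dispenser) of its origin: a full press slides the lowest base out along the bench to about here. The steel pusher behind it (30 mm wide, 9 mm high) draws back in as the plunger rises. Each further press would eject another base
- plunger_top (a point): centre of the top face of the red plunger cap, 30 mm diameter and 10 mm thick, on a thin stem; it stands over the dispenser's own x = +60 mm, 75 mm above the bench when up and 50 mm when fully down
- plunger (a joint): plunger travel in m: 0 up, 0.025 fully down; sprung, about 3 N to start and 7 N at full travel, where it meets a hard stop; it returns by itself when released
- base1: the lowest base in the magazine, the one that comes out: loose orange plastic disc, 36 mm diameter, 10 mm high, 16 to 28 g, lying flat; origin at the centre of its underside, z along its axis. Comes out on the bare bench
- base2: the second base, an identical disc lying on the first; stays in the magazine
- base3: the third base, an identical disc on top of the stack; stays in the magazine
- mat: black square mat, 120 mm, flush with the bench (no edge to catch on), with a white ring in its middle, inner diameter 80 mm, outer 88 mm. Origin at the ring's centre, at bench height. It lies to the left or to the right of the dispenser; a cork patch with the rocks lies on the other side
- rock_green: loose green rock, about 62 mm across and 47 mm high, standing on the cork patch; origin at the centre of its underside; leave alone
- rock_purple: loose purple rock, about 40 mm across and 31 mm high, standing on the cork patch; origin at the centre of its underside; leave alone
- jar: loose amber jar with a black cap, 48 mm diameter, 75 mm high; origin at the centre of its underside; leave alone
- uv_lamp: loose black hand lamp lying flat with its violet window up, 60 x 150 x 40 mm, long side along its own y; origin at the centre of its underside; leave alone
Things that resemble listed ones, but are neither listed nor needed, are in the scene too. Of the things that look like the dispenser, the middle-sized one is meant.

How it is judged:
On the way, in this order (a step that is already met when the one before it is completed fails the run):
1. the plunger is pressed all the way down (value of joint plunger above 0.022 m), for 0.02 s.
2. the plunger is back up and one base lies out in front of the dispenser (value of joint plunger below 0.004 m and x of base1 in the frame of dispenser below -0.06 m and horizontal distance between base1 and mat above 0.03 m), for 0.1 s.
At the end, for the whole second after the job is handed in: One base lies flat and at rest wholly inside the ring (its centre within 22 mm of the ring's centre), the plunger is up, and the other two bases are still in the magazine (horizontal distance between base1 and mat below 0.022 m and height (world z) of base1 below 0.003 m and angle between base1's own z axis and vertical below 0.1 rad and linear speed of base1 below 0.01 m/s and value of joint plunger below 0.004 m and horizontal distance between each of base2, base3 and dispenser below 0.012 m); the robot touches nothing.
It fails at once if the ejected base is lifted off the bench (height (world z) of base1 above 0.01 m).
It fails at once if the ejected base is tipped over (angle between base1's own z axis and vertical above 0.6 rad).
It fails at once if a second base comes out (horizontal distance between any of base2, base3 and dispenser above 0.02 m).
It fails at once if a rock, the jar or the lamp is moved (distance of any of rock_green, rock_purple, jar, uv_lamp from where it was at the start of the episode above 0.015 m).
It also fails if it takes over 58 s, if anything falls off the work surface, if the arm or the gripper's body presses on something with over 40 N, if the wrist force passes 120 N, or if a joint passes its speed limit or range.

## Working session

There is one attempt and no reset: what is moved stays moved. The work goes in short steps, Python scripts to look and compute and a tool call to move; the robot and the scene stay as the last step left them, time stands still between calls to the robot, and variables do not carry over. Pictures are saved under pics/ and viewed, at most 10 in all, crops included, and the job is handed in when it is done.

Besides the shell and the picture viewer there is one more tool, called after "Call:" by a JSON object that holds its "method" and its "body", one argument or row to a line. carry_out: Moves the arm, as the interface text tells. Its arguments: {"type":"object","properties":{"steps":{"type":"array","items":{"type":"array","items":{"type":"array","items":{"type":"number"}}}},"hand":{"type":"number"},"squeeze":{"type":"number"}},"required":["steps"]}

```bash
mkdir -p pics; ls; python3 - <<'E'
from bench import r
import cv2,numpy as np
for n in("top","side"):
    im=r.camera(n); cv2.imwrite(f"pics/{n}0.png",im[:,:,::-1]); p=r.camera_params(n); print(n,{k:(np.round(v,4).tolist()) for k,v in p.items()})
s=r.read_state(); print(s['time'],s['ee_pos'],s['eef_rot'],s['width'])
E
```

```text
pics
top {'fx': 384.4785, 'fy': 384.4785, 'cx': 259.3641, 'cy': 193.5978, 'view': [[-0.0042, -0.9994, -0.0354, 0.012], [0.9899, -0.0092, 0.1414, -0.5183], [-0.1416, -0.0345, 0.9893, -0.8201], [0.0, 0.0, 0.0, 1.0]]}
side {'fx': 425.5462, 'fy': 425.5462, 'cx': 261.5547, 'cy': 189.0009, 'view': [[0.866, -0.4998, -0.0174, -0.4265], [0.3759, 0.6276, 0.6817, -0.2538], [-0.3298, -0.5969, 0.7314, -1.0314], [0.0, 0.0, 0.0, 1.0]]}
0.1 [0.20581903 0.5897705  0.22184292] [ 1.67096647e-01  9.85940322e-01 -6.20032683e-04 -8.88278452e-05] 0.08725510958368993
```

View pics/top0.png

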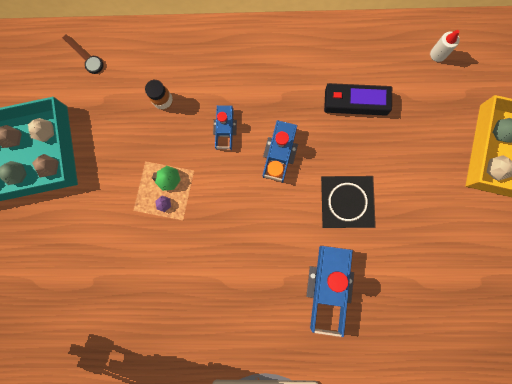

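View pics/side0.png

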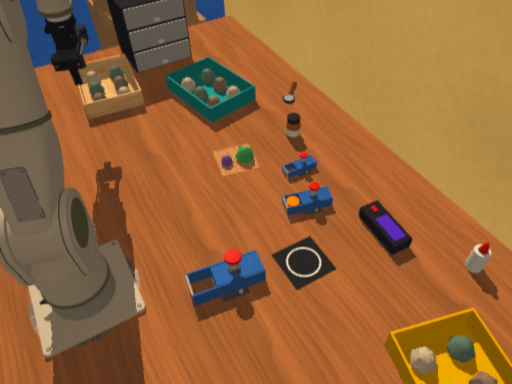

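The top view shows three blue dispensers: a small one at (224,128), a middle one at (280,152) with an orange base in it, and a large one at (332,290). Their red caps are at (222,117), (282,138) and (338,282). The glue bottle's red tip (452,37) and the lamp's red button (337,95) could also be mistaken for a plunger. I choose the middle one. The mat's ring is at (348,202). In the side view the same dispenser is at (308,202), with its cap at (314,188).

```bash
cat > h.py <<'E'
from bench import r
import cv2,numpy as np
from scipy.spatial.transform import Rotation as R
def ray(n,uv):
    p=r.camera_params(n);V=np.array(p['view'])
    d=np.array([(uv[0]-p['cx'])/p['fx'],-(uv[1]-p['cy'])/p['fy'],-1.])
    return -V[:3,:3].T@V[:3,3],V[:3,:3].T@d
def onz(n,uv,z):
    o,d=ray(n,uv);return o+d*(z-o[2])/d[2]
def tri(a,b):
    o1,d1=ray('top',a);o2,d2=ray('side',b)
    t=np.linalg.lstsq(np.c_[d1,-d2],o2-o1,rcond=None)[0]
    p,q=o1+t[0]*d1,o2+t[1]*d2
    return (p+q)/2,np.linalg.norm(p-q)
def blob(im,lo,hi,box):
    "largest blob in HSV range in box x0,y0,x1,y1: contour"
    m=cv2.inRange(cv2.cvtColor(im,cv2.COLOR_RGB2HSV),lo,hi);k=np.zeros_like(m)
    x0,y0,x1,y1=box;k[y0:y1,x0:x1]=m[y0:y1,x0:x1]
    c=max(cv2.findContours(k,cv2.RETR_EXTERNAL,cv2.CHAIN_APPROX_NONE)[0],key=cv2.contourArea)
    return c
def cen(c):
    return np.array(cv2.fitEllipse(c)[0])
RED=((0,200,120),(6,255,255));ORA=((10,220,180),(20,255,255));WHI=((0,0,170),(180,60,255));BLU=((105,120,60),(125,255,255))
E
python3 - <<'E'
from h import *
t,s=r.camera('top'),r.camera('side')
B={'t':(255,112,305,188),'s':(275,175,340,220)}
for n,c in(('red',RED),('ora',ORA)):
    a,b=blob(t,*c,B['t']),blob(s,*c,B['s'])
    print(n,cen(a),cv2.contourArea(a),cen(b),cv2.contourArea(b),tri(cen(a),cen(b)))
a,b=blob(t,*WHI,(322,178,374,226)),blob(s,*WHI,(275,240,335,285))
print('ring',cen(a),cen(b),tri(cen(a),cen(b)),onz('top',cen(a),0),onz('side',cen(b),0))
print([onz('top',x.astype(float),0)[:2].round(3) for x in cv2.boxPoints(cv2.minAreaRect(a))])
a=blob(t,*BLU,B['t']);print('blue',cv2.minAreaRect(a))
print([onz('top',x.astype(float),.033)[:2].round(4) for x in cv2.boxPoints(cv2.minAreaRect(a))])
c1=cv2.resize(t[100:200,240:320],None,fx=5,fy=5,interpolation=2);c2=cv2.resize(s[160:230,270:345],None,fx=5,fy=5,interpolation=2)
o=np.zeros((500,775,3),np.uint8);o[:,:400]=c1;o[:350,400:]=c2;cv2.imwrite('pics/crop.png',o[:,:,::-1])
E
```

```text
red [281.5        137.94467163] 108.0 [313.74838257 185.36114502] 60.0 (array([ 0.63446683, -0.04143098,  0.07507581]), np.float64(3.6546045799262764e-05))Traceback (most recent call last):
  File "<stdin>", line 6, in <module>
  File "h.py", line 22, in cen
    return np.array(cv2.fitEllipse(c)[0])
                    ~~~~~~~~~~~~~~^^^
cv2.error: OpenCV(4.12.0) /io/opencv/modules/imgproc/src/shapedescr.cpp:361: error: (-201:Incorrect size of input array) There should be at least 5 points to fit the ellipse in function 'fitEllipseNoDirect'
```

```bash
python3 - <<'E'
from h import *
t,s=r.camera('top'),r.camera('side')
for im,u,v in((t,275,169),(s,292,201)): print(cv2.cvtColor(im[v-1:v+2,u-1:u+2],cv2.COLOR_RGB2HSV)[1].tolist())
E
sed -i 's/ORA=((10,220,180),(20,255,255))/ORA=((10,215,190),(22,255,255))/' h.py
cat > m.py <<'E'
from h import *
t,s=r.camera('top'),r.camera('side')
c1=cv2.resize(t[100:200,240:320],None,fx=5,fy=5,interpolation=2);c2=cv2.resize(s[160:230,270:345],None,fx=5,fy=5,interpolation=2)
o=np.zeros((500,775,3),np.uint8);o[:,:400]=c1;o[:350,400:]=c2;cv2.imwrite('pics/crop.png',o[:,:,::-1])
a,b=blob(t,*WHI,(322,178,374,226)),blob(s,*WHI,(275,240,335,285))
print('ring',cen(a),cen(b),tri(cen(a),cen(b)),onz('top',cen(a),0),onz('side',cen(b),0))
a=blob(t,*BLU,(255,112,305,188));print('blue',cv2.minAreaRect(a))
print([onz('top',x.astype(float),.033)[:2].round(4) for x in cv2.boxPoints(cv2.minAreaRect(a))])
E
python3 m.py
```

```text
[[16, 207, 254], [16, 206, 254], [16, 206, 254]]
[[17, 255, 253], [16, 255, 253], [16, 255, 252]]
ring [347.56570435 201.41026306] [307.14852905 262.30084229] (array([ 0.5082996 , -0.19583104, -0.00322073]), np.float64(0.009278987792392291)) [ 0.50361133 -0.19325522  0.        ] [ 0.511501   -0.19882593  0.        ]
blue ((279.2647399902344, 150.94119262695312), (21.3431339263916, 58.451087951660156), 14.03624439239502)
[array([0.5573, 0.0029]), array([ 0.6895, -0.0304]), array([ 0.6764, -0.0776]), array([ 0.545 , -0.0435])]
```

View pics/crop.png

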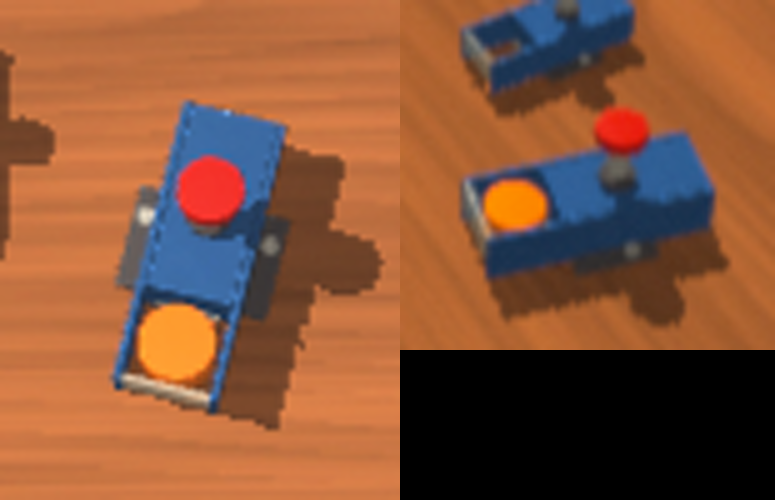

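The crop shows the middle dispenser: orange base on top of the stack at the front end (bench-near side), red cap to the rear and the clear wall at the near end. Triangulation puts the cap top at z = 0.075 and the body is 49 mm wide, both matching the text. I'll move above the plunger with the fingers shut and the tool turned for the later push.

Call:
{"method": "carry_out", "body": {
  "steps": [
    [[-61.2,-45.5,8,0,0,1.236],[-61.2,-45.5,8,0,0,1.236],[-61.2,-45.5,8,0,0,1.236],[-61.2,-45.5,8,0,0,1.236],[-61.2,-45.5,8,0,0,1.236],[-61.2,-45.5,8,0,0,1.236],[-61.2,-45.5,8,0,0,1.236],[-61.2,-45.5,8,0,0,1.236],[-61.2,-45.5,8,0,0,1.236],[-61.2,-45.5,8,0,0,1.236],[-61.2,-45.5,8,0,0,1.236],[-61.2,-45.5,8,0,0,1.236],[-61.2,-45.5,8,0,0,1.236],[-61.2,-45.5,8,0,0,1.236],[-61.2,-45.5,8,0,0,1.236],[-61.2,-45.5,8,0,0,1.236],[-61.2,-45.5,8,0,0,1.236],[-61.2,-45.5,8,0,0,1.236],[-61.2,-45.5,8,0,0,1.236],[-61.2,-45.5,8,0,0,1.236]]
  ],
  "hand": 1,
  "squeeze": 10
}}

```text
time: 2.07
ee_pos: [0.6347, -0.0469, 0.1418]
eef_rot: [0.71, 0.705, -0.001, 0.001]
ft_force: [0.3, 0.6, 0.2]
width: 0.0003
grip_force: 0.0
```

```bash
cat > ring.py <<'E'
from h import *
t,s=r.camera('top'),r.camera('side')
for nm,lo,hi in(('white',*WHI),('black',(0,0,0),(180,255,45))):
  for n,im,bx in(('top',t,(318,174,380,232)),('side',s,(268,234,340,292))):
    m=cv2.inRange(cv2.cvtColor(im,cv2.COLOR_RGB2HSV),lo,hi);x0,y0,x1,y1=bx
    k=np.zeros_like(m);k[y0:y1,x0:x1]=m[y0:y1,x0:x1]
    h=cv2.convexHull(cv2.findNonZero(k)).astype(np.float32)
    w=np.array([onz(n,q[0]+0.,0)[:2] for q in h],np.float32)  # hull on bench plane
    print(nm,n,cv2.minAreaRect(w),cv2.minEnclosingCircle(w))
print(r.read_state()['ee_pos'])
E
python3 ring.py
```

```text
white top ((0.5037171244621277, -0.1926780492067337), (0.08428559452295303, 0.08579333126544952), 89.60995483398438) ((0.5036750435829163, -0.1929387003183365), 0.04468577727675438)
white side ((0.5044262409210205, -0.18937768042087555), (0.08442449569702148, 0.08756375312805176), 86.27808380126953) ((0.5042867064476013, -0.19058048725128174), 0.04457947984337807)
black top ((0.5039281845092773, -0.19316822290420532), (0.11781471967697144, 0.11814851313829422), 89.6468276977539) ((0.5038219690322876, -0.19351130723953247), 0.0826362743973732)
black side ((0.5054662823677063, -0.19306927919387817), (0.11264605820178986, 0.11444937437772751), 89.93157958984375) ((0.5062974691390991, -0.19264088571071625), 0.07894231379032135)
[ 0.63375983 -0.04169297  0.14212677]
```

Call:
{"method": "carry_out", "body": {
  "steps": [
    [[0,0,3,0,0,0],[0,0,5.5,0,0,0],[0,0,6.2,0,0,0],[0,0,6.6,0,0,0],[0,0,6.9,0,0,0],[0,0,7.2,0,0,0],[0,0,7.5,0,0,0],[0,0,7.8,0,0,0],[0,0,8.1,0,0,0],[0,0,8.4,0,0,0],[0,0,8.6,0,0,0],[0,0,8.8,0,0,0],[0,0,9.0,0,0,0],[0,0,9.1,0,0,0],[0,0,9.2,0,0,0],[0,0,9.25,0,0,0],[0,0,9.3,0,0,0],[0,0,9.3,0,0,0]]
  ]
}}

```text
time: 3.67
ee_pos: [0.6347, -0.0404, 0.0514]
eef_rot: [0.707, 0.707, 0.001, 0.0]
ft_force: [-3.3, 1.8, 7.1]
width: 0.0009
grip_force: 3.3
```

Call:
{"method": "carry_out", "body": {
  "steps": [
    [[0,0,0.1,0,0,0],[0,0,0.2,0,0,0],[0,0,0.3,0,0,0],[0,0,0.3,0,0,0]]
  ]
}}

```text
time: 4.0
ee_pos: [0.6349, -0.0404, 0.0504]
eef_rot: [0.707, 0.707, 0.002, 0.0]
ft_force: [-11.6, 3.1, 24.4]
width: 0.0004
grip_force: 11.9
```

Call:
{"method": "carry_out", "body": {
  "steps": [
    [[0,0,-0.6,0,0,0],[0,0,-1.2,0,0,0],[0,0,-1.8,0,0,0],[0,0,-2.4,0,0,0],[0,0,-3,0,0,0],[0,0,-5,0,0,0],[0,0,-8,0,0,0],[0,0,-10,0,0,0],[0,0,-10,0,0,0]]
  ]
}}

```text
time: 4.75
ee_pos: [0.6361, -0.0421, 0.1515]
eef_rot: [0.708, 0.706, 0.002, 0.002]
ft_force: [0.3, -0.8, 0.4]
width: 0.0007
grip_force: 0.0
```

```bash
python3 - <<'E'
from h import *
t,s=r.camera('top'),r.camera('side')
o=np.zeros((500,800,3),np.uint8);o[:400,:400]=cv2.resize(t[130:230,250:350],None,fx=4,fy=4);o[:400,400:]=cv2.resize(s[170:270,250:350],None,fx=4,fy=4)
cv2.imwrite('pics/eject.png',o[:400,:,::-1]);print(r.read_state()['ee_pos'])
E
```

```text
[ 0.63416846 -0.04152981  0.14720765]
```

View pics/eject.png

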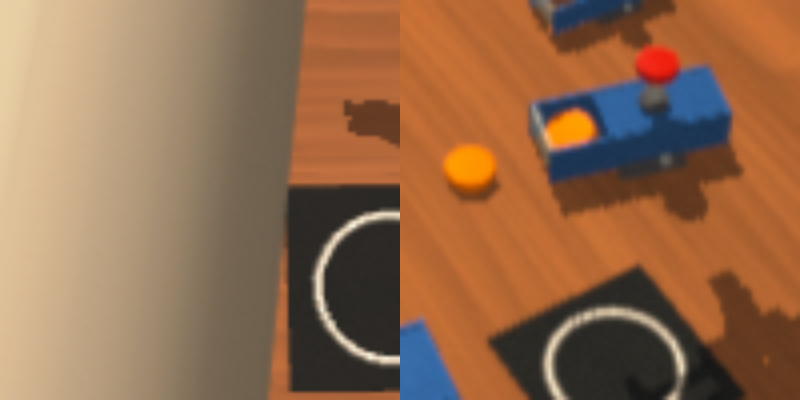

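The side crop shows one base lying flat on the bench at about side pixel (267,212). The plunger is up and the rest of the stack is still in the magazine. The arm blocks the top view.

```bash
cat > base.py <<'E'
from h import *
import sys
def base(n,box):
    im=r.camera(n);m=cv2.inRange(cv2.cvtColor(im,cv2.COLOR_RGB2HSV),(9,195,150),(22,255,255));k=np.zeros_like(m);x0,y0,x1,y1=box;k[y0:y1,x0:x1]=m[y0:y1,x0:x1]
    m=cv2.morphologyEx(k,cv2.MORPH_OPEN,np.ones((3,3),np.uint8))
    c=max(cv2.findContours(m,cv2.RETR_EXTERNAL,cv2.CHAIN_APPROX_NONE)[0],key=cv2.contourArea)
    x,y,w,h=cv2.boundingRect(c);u=(x+(w-1)/2,y+(h-1)/2)
    print(n,(x,y,w,h),onz(n,u,.005).round(4)) # silhouette centre ~ mid-height centre
if __name__=='__main__':
    base(sys.argv[1],eval(sys.argv[2])); print(r.read_state()['ee_pos'])
E
python3 base.py side "(255,200,280,225)"; python3 - <<'E'
from h import *
im=r.camera('side');h=cv2.cvtColor(im,cv2.COLOR_RGB2HSV);print(h[204:220,267].tolist(),h[212,256:280].tolist())
E
```

```text
side (261, 206, 13, 12) [ 0.5071 -0.0053  0.005 ]
[ 0.63352983 -0.04134409  0.14608686]
[[12, 181, 182], [12, 189, 192], [14, 221, 242], [18, 255, 254], [18, 255, 254], [18, 255, 254], [18, 255, 254], [18, 255, 254], [18, 255, 254], [18, 255, 254], [17, 255, 254], [16, 255, 248], [14, 255, 207], [14, 249, 158], [12, 210, 130], [12, 181, 114]] [[12, 186, 184], [12, 186, 182], [12, 186, 181], [12, 187, 181], [12, 195, 195], [15, 255, 242], [18, 255, 254], [19, 255, 254], [18, 255, 254], [18, 255, 254], [18, 255, 254], [18, 255, 254], [18, 255, 254], [17, 255, 254], [17, 255, 254], [17, 255, 254], [17, 255, 253], [15, 253, 231], [12, 196, 195], [12, 185, 190], [12, 184, 187], [12, 185, 182], [12, 187, 176], [12, 186, 180]]
```

Call:
{"method": "carry_out", "body": {
  "steps": [
    [[3,-4,0,0,0,0],[6,-7.5,0,0,0,0],[9.2,-11,0,0,0,0],[9.7,-12.9,0,0,0,0],[9.7,-12.9,3,0,0,0],[9.7,-12.9,6,0,0,0],[9.7,-12.9,9,0,0,0],[9.7,-12.9,11.5,0,0,0],[9.7,-12.9,12.5,0,0,0],[9.7,-12.9,13,0,0,0],[9.7,-12.9,13,0,0,0],[9.7,-12.9,13,0,0,0]]
  ],
  "hand": 0.45
}}

```text
time: 5.95
ee_pos: [0.5056, 0.056, 0.0173]
eef_rot: [0.708, 0.707, 0.0, 0.0]
ft_force: [0.1, -0.1, 0.5]
width: 0.0237
grip_force: 0.0
```

```bash
python3 - <<'E'
from h import *
s=r.camera('side');st=r.read_state();print(st['ee_pos'],R.from_quat(st['eef_rot']).as_matrix().round(3).tolist(),st['width'])
cv2.imwrite('pics/stage.png',cv2.resize(s[140:290,180:360],None,fx=4,fy=4)[:,:,::-1])
E
```

```text
[0.50584006 0.05606024 0.01768259] [[0.001, 1.0, 0.002], [1.0, -0.001, 0.001], [0.001, 0.002, -1.0]] 0.02364535332341828
```

View pics/stage.png

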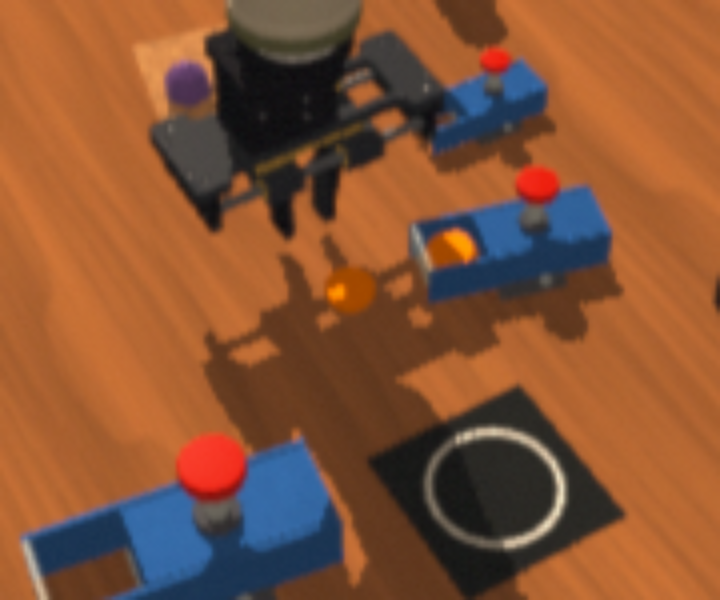

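The fingers are staged behind the base (crop (350,290)), squared to the mat. The large dispenser's red cap (crop (212,465)) is tall, so I'll check the gripper body clears it along the push.

```bash
python3 - <<'E'
from h import *
s=r.camera('side');b=blob(s,*RED,(215,245,255,275));x,y,w,h=cv2.boundingRect(b);print(x,y,w,h)
print(tri((338,282),cen(b)))
E
```

```text
224 249 17 16
(array([ 0.3308569 , -0.14905012,  0.10057518]), np.float64(0.00023680545985175076))
```

Call:
{"method": "carry_out", "body": {
  "steps": [
    [[0,0,0.7,0,0,0],[0,0,1.25,0,0,0],[0,0,1.25,0,0,0],[-1.2,0,1.25,0,0,0],[-2.2,0,1.25,0,0,0],[-3,0,1.25,0,0,0],[-3.5,0,1.25,0,0,0],[-4,0,1.25,0,0,0],[-4.6,0,1.25,0,0,0],[-5.2,0,1.25,0,0,0],[-5.8,0,1.25,0,0,0],[-6.4,0,1.25,0,0,0],[-7,0,1.25,0,0,0],[-7.6,0,1.25,0,0,0],[-8.2,0,1.25,0,0,0],[-8.8,0,1.25,0,0,0],[-9.4,0,1.25,0,0,0],[-10,0,1.25,0,0,0]]
  ]
}}

```text
time: 7.55
ee_pos: [0.5048, -0.0446, 0.004]
eef_rot: [0.707, 0.707, 0.0, -0.0]
ft_force: [-0.3, 0.1, 0.7]
width: 0.0239
grip_force: 0.1
```

```bash
python3 - <<'E'
from h import *
s=r.camera('side');st=r.read_state();print(st['ee_pos'],st['ft_force'],st['width'])
cv2.imwrite('pics/push1.png',cv2.resize(s[140:290,180:360],None,fx=4,fy=4)[:,:,::-1])
E
```

```text
[ 0.50475496 -0.04596945  0.00406887] [-0.77324314 -1.07588635 -0.48119886] 0.02400419070850236
```

View pics/push1.png

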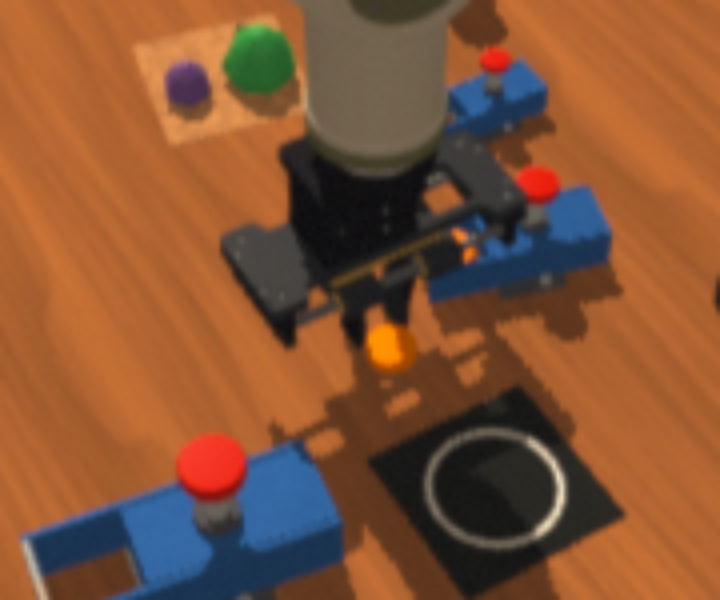

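The base is flat and seated across both fingertips at crop (390,347), moving toward the ring at (495,488). The body clears everything, so I keep pushing.

Call:
{"method": "carry_out", "body": {
  "steps": [
    [[-0.4,0,0,0,0,0],[-1,0,0,0,0,0],[-1.6,0,0,0,0,0],[-2.2,0,0,0,0,0],[-2.8,0,0,0,0,0],[-3.4,0,0,0,0,0],[-4,0,0,0,0,0],[-4.6,0,0,0,0,0],[-5.2,0,0,0,0,0],[-5.8,0,0,0,0,0],[-6.4,0,0,0,0,0],[-7,0,0,0,0,0],[-7.6,0,0,0,0,0],[-8.2,0,0,0,0,0],[-8.8,0,0,0,0,0],[-9.3,0,0,0,0,0],[-9.7,0,0,0,0,0],[-10,0,0,0,0,0],[-10,0,0,0,0,0]]
  ]
}}

```text
time: 9.18
ee_pos: [0.5047, -0.1447, 0.004]
eef_rot: [0.708, 0.707, -0.0, 0.0]
ft_force: [0.5, 0.1, -0.7]
width: 0.0242
grip_force: 0.0
```

```bash
python3 base.py side "(265,215,335,290)"
```

```text
side (292, 247, 13, 13) [ 0.505 -0.166  0.005]
[ 0.50470424 -0.14424906  0.00399569]
```

Call:
{"method": "carry_out", "body": {
  "steps": [
    [[-0.4,0,0,0,0,0],[-0.8,0,0,0,0,0],[-1.2,0,0,0,0,0],[-1.6,0,0,0,0,0],[-2.0,0,0,0,0,0],[-2.3,0,0,0,0,0],[-2.5,0,0,0,0,0],[-2.6,0,0,0,0,0],[-2.6,0,0,0,0,0],[-2,0,0,0,0,0],[-1,0,0,0,0,0],[0.5,0,0,0,0,0],[0.5,0,-2,0,0,0],[0.5,0,-6,0,0,0],[0.5,0,-10,0,0,0],[0.5,0,-14,0,0,0],[0.5,0,-18,0,0,0],[4,0,-20,0,0,0],[8,0,-20,0,0,0],[12,0,-20,0,0,0]]
  ]
}}

```text
time: 10.9
ee_pos: [0.5053, -0.0219, 0.2059]
eef_rot: [0.708, 0.706, 0.002, 0.001]
ft_force: [1.3, 0.1, -0.3]
width: 0.0238
grip_force: 0.0
```

Call:
{"method": "carry_out", "body": {
  "steps": [
    [[4,0,0,0,0,0],[8,0,0,0,0,0],[12,0,0,0,0,0],[16,0,0,0,0,0],[20,0,0,0,0,0],[24,0,0,0,0,0],[24,0,0,0,0,0],[24,0,0,0,0,0],[24,0,0,0,0,0]]
  ]
}}

```text
time: 11.65
ee_pos: [0.5045, 0.2164, 0.2038]
eef_rot: [0.707, 0.707, -0.0, 0.0]
ft_force: [0.6, -0.8, -0.3]
width: 0.0239
grip_force: 0.0
```

```bash
python3 base.py side "(280,240,335,290)";python3 base.py top "(330,180,370,225)"; python3 - <<'E'
from h import *
t,s=r.camera('top'),r.camera('side')
o=np.zeros((400,800,3),np.uint8);o[:,:400]=cv2.resize(t[110:250,240:380],(400,400));o[:,400:]=cv2.resize(s[150:290,220:360],(400,400))
cv2.imwrite('pics/end.png',o[:,:,::-1])
E
```

```text
side (297, 254, 14, 13) [ 0.5053 -0.191   0.005 ]
[0.50486426 0.21552793 0.2040082 ]
top (341, 194, 16, 15) [ 0.5039 -0.1944  0.005 ]
[0.50504948 0.21506528 0.20411849]
```

View pics/end.png

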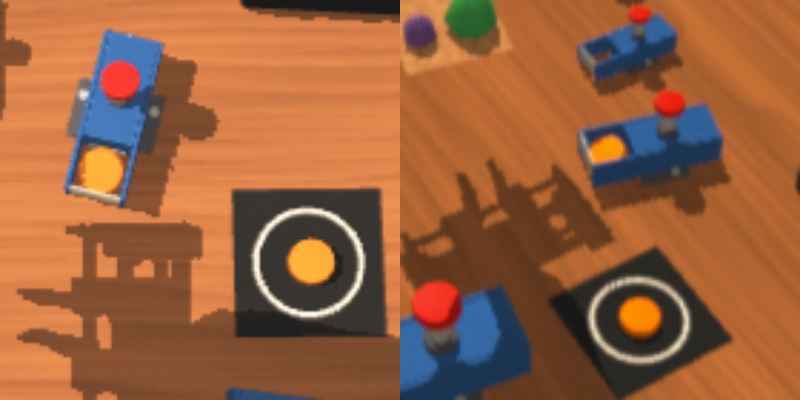

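The base lies flat in the middle of the ring, at crop (311,262) in the top view and (640,318) in the side view. The plunger is up, the stack is still in the magazine and the arm is clear.

```bash
python3 -c "
from bench import r
print(r.close_job())"
```

```text
the job is handed in; nothing more can be done
None
```

The job is handed in: one plunger press ejected a single base, which now lies flat within about 3 mm of the ring's centre by camera measurement, with the plunger back up, the other bases still in the magazine and the arm clear (no verdict was returned).

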